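# Set a brass bar to the fence and length stop of a cut-off saw

## Task

Get the loose brass bar on the bed of the cut-off saw ready for its cut: push it along the bed until its long side lies flush against the fence and its left end butts against the red length stop. Only push it with the fingers, do not pick it up; leave the clamped length stop at its setting, and leave the cut blanks and the tools where they are.

Things in the scene. Friction and masses are not known exactly. Their poses are not given: they have to be found in the camera images.
- saw: Small green bench cut-off saw, fixed on the bench, yaw up to 0.15 rad. Its frame: origin at bench height (world z = 0), z up, x away from the robot towards the fence, y to the left along the fence; the blade plane is y = 0. Bed: flat grey plate, top 40 mm above the bench, x from -100 to +80 mm, y from -230 to +190 mm.
- fence (a point): Point on the saw's steel fence: upper edge of its front face, at the blade plane (saw x = +30 mm, y = 0, z = 60 mm). The upright face looks to -x of the saw, stands 20 mm above the bed and runs along saw y from -222 to +182 mm, with a 12 mm gap at the blade.
- saw_head (a point): Blade centre of the saw head, parked swung up behind the fence; leave it. Guard, blade, motor, handle and pivot all lie at saw x above +50 mm (20 mm or more behind the fence face), y from -122 to +65 mm, at most 310 mm above the bench. Nothing of it hangs over the bed in front of the fence.
- stop_face (a point): Red length stop, a block astride the fence: the point of its right (-y) face that the middle of the bar's end meets when flush (saw x = +17.5 mm, 8 mm above the bed). Axes as the saw's. Block: 40 mm in x, from 26 mm before to 14 mm behind the fence face; 24 mm in y; top 32 mm above the bed, brass screw to 48 mm. Clamped 55 to 100 mm left of the blade plane; slips above about 45 N.
- bar: The workpiece: solid brass flat bar, 25 mm wide (its x), 170 mm long (its y), 16 mm high, 0.45 to 0.7 kg, loose on the bed, right of the stop and in front of the fence, turned up to 0.35 rad from it. Origin at the centre of its underside; its +y end points to the stop. It slides under a push of a few newtons.
- bar_tip (a point): Centre of the bar's left (+y) end face, 85 mm from the bar's middle, 8 mm above its underside: the end that goes against the stop.
- bar_butt (a point): Centre of the bar's right (-y) end face, 85 mm from the bar's middle, 8 mm above its underside.
- blank_a: Brass blank cut earlier, standing on end on the front left of the bed: 25 x 16 x 50 mm high, loose. Origin at the centre of its underside. Leave it alone.
- blank_b: A second such blank, 25 x 16 x 50 mm high, standing on the left of the bed nearer the fence, beyond the stop. Origin at the centre of its underside. Leave it alone.
- pliers: Pliers with blue handles lying on the bench in front of the saw, left; 150 mm long, 15 mm high, jaws to +x. Origin under the middle. Leave alone.
- graver: Graver with a round wooden mushroom handle (36 mm across) and a thin steel blade along +x, 118 mm long, lying on the bench in front of the saw, right. Origin under the handle. Leave alone.
- file: Flat needle file with a wooden handle, 185 mm long, 12 mm high, lying on the bench in front of the saw; its x runs along it. Origin under the middle. Leave alone.
- block: Steel bench block, 65 x 65 x 20 mm, on the bench to the left of the saw. Origin at the centre of its underside. Leave alone.
- dish: Small white ceramic dish, 68 mm across, 22 mm high, on the bench to the left of the saw. Origin at the centre of its underside. Leave alone.
- hammer: Hammer lying on the bench to the right, 220 mm long along its x, wooden handle to -x, steel head to +x. Origin under the hammer. Leave alone.
There are look-alikes about, which are no part of the job. Of the things that look like the bar, the largest one is meant.

How it is judged:
By the outcome, as a careful person would: the job done as asked, in the order asked, and still so for the second after the job is handed in, with the robot touching nothing.
It also fails if it takes over 48 s, if anything falls off the work surface, if the arm or the gripper's body presses on something with over 40 N, if the wrist force passes 120 N, or if a joint passes its speed limit or range.

## Robot

A 6-joint arm with a two-finger parallel gripper is mounted at the origin on the work surface. World frame = base frame: x ahead of the robot, y to its left, z up, the work surface at z = 0. Lengths are in m, angles in degrees, forces in N, time in s.
With the tool pointing down it reaches from about 0.4 to 0.825 m from the base axis. Payload 7 kg.
Tool frame: the origin (TCP) lies at the very end of the fingers, on their centre line; the grasp point (between the pads) lies 19 mm behind it (grasp_offset is the x of the grasp point in the tool frame, in m); x points along the fingers, y is the direction in which the jaws open and shut, and the axes are right-handed (so a half turn about x gives the same grasp; the last joint's range is limited). The gripper opens to 88 mm and grips with 3 to 60 N. Pads are 19 mm wide; open, the fingers measure 130 mm over their backs; the gripper's body (78 mm by 193 mm) begins 47 mm behind the grasp point.
Start: joints at [-55.399, 20.546, 0.682, 0, -70.136, -16.507], TCP at [0.21, -0.642, 0.227] pointing down, gripper open.
Joint ranges: [-176.03, 176.03], [-82.01, 121.73], [-58.28, 71.71], [-173.87, 95.51], [-174.79, -0.11], [-173.66, 173.66]. Speed limits (degrees/s): [136.94, 136.94, 172.46, 180, 180, 180].

## Interface

Orientations are given as [roll, pitch, yaw] about the fixed x, y, z axes, in that order (R = Rz(yaw) Ry(pitch) Rx(roll)).
In Python, from plant import get_obs, snapshot, close_job, grasp_offset gives the robot as it stands.
- The arm moves only by the tool carry_out, never from a script. Its argument "series" is a list that holds one entry, the list of rows, each a list of 6 numbers: the shift along the tool's x, y, z in mm, then the turn, a rotation vector about the tool's x, y, z in degrees. A call has 1 to 10 rows; each row is the pose to reach, as a shift and turn from the pose commanded when the call began, along the tool's axes at that moment; what a row does not reach only later rows make up. A row lasts 1/8 s, in which the tool goes at most 62.5 mm and 10.7 degrees, less where a joint would pass 70% of its speed; a pose out of reach is approached as far as the arm can. A call with a gripper value outside its range is refused whole. "hand" is the gripper's target within -1 to 1 (shut at 1, half-way at 0, fully open at -1), set as the call begins (left out, the last holds). The fingers move at their own pace and stop on an object; the grip force is fixed at half the most. Time passes only in rows, so rows that repeat a pose let the fingers close. It gives the time, the measured TCP pose, the force and the opening at its end, in the units of the state.
- get_obs(): the state, without advancing time (a new reading comes with each control period).
- snapshot(name): name is "side" or "top"; returns a dict with "color" (400x640x3 uint8, red, green, blue), "fx", "fy", "cx", "cy" (pixels), "dist_coeffs" ([k1, k2, p1, p2, k3] as OpenCV has them; the pictures are not rectified), "eye" and "attitude" of the camera in the world. Camera axes: x right, y down, z forward; pixel columns grow to the right and rows downward; lengths in m; the calibration is good to about 2 mm. A picture is of the moment at which its call begins. There is no depth.
- close_job(): hands the job in, once; it reports no verdict.
The state is a dict: "clock": time; "joint_pos": joint angles; "qvel": joint speeds; "tau": joint torques, N m; "tool_pos": TCP position; "orientation": TCP orientation; "force": force on the tool from outside, world axes, zero at the start; "moment": the same for the moment, N m; "opening": finger opening in m.
Only numpy, scipy, OpenCV 4.12 (cv2) and the standard library are available. Lean on these libraries where they do the work, as an engineer would, in place of code of your own. Each camera call takes 0.05 s, during which the arm holds its last target.

## Working session

There is one attempt and no reset: what is moved stays moved. The work goes in short steps, Python scripts to look and compute and a tool call to move; the robot and the scene stay as the last step left them, time stands still between calls to the robot, and variables do not carry over. Pictures are saved under pics/ and viewed, and the job is handed in when it is done.

Besides the shell and the picture viewer there is one more tool, called after "Request:" as name(argument=value, ...) on one line, values as JSON. carry_out: Moves the arm, as the interface text tells. Its arguments: {"type":"object","properties":{"series":{"type":"array","items":{"type":"array","items":{"type":"array","items":{"type":"number"}}}},"hand":{"type":"number"}},"required":["series"]}

```bash
mkdir -p pics; ls
python3 - <<'E'
from plant import *
import cv2
print(get_obs(), grasp_offset)
for n in("top","side"):
    s=snapshot(n); cv2.imwrite(f"pics/{n}0.png",s["color"][:,:,::-1]); print({k:v for k,v in s.items() if k!="color"})
E
```

```text
pics
{'clock': 0.0, 'joint_pos': array([-5.54007522e+01,  2.05901840e+01,  6.32818667e-01, -2.06158612e-02,
       -7.01347536e+01, -1.65055235e+01]), 'qvel': array([-0.08626794,  0.00175658, -0.03356044,  0.06606814, -0.01281408,
       -0.05735336]), 'tau': array([ 4.38422103e-04, -5.82718134e+01,  2.93053901e+01,  6.99716672e+00,
        6.68471883e-03, -1.82245576e-04]), 'tool_pos': array([ 0.20944359, -0.64116438,  0.22562799]), 'orientation': array([ 94.62632657,  89.90586385, 112.71302979]), 'force': array([-0.08450324, -0.41219183, -0.77021775]), 'moment': array([-0.00764089,  0.05210769, -0.10450819]), 'opening': 0.0876379727696179} -0.0188
{'fx': 461.9447154877028, 'fy': 461.9447154877028, 'cx': 325.1988798211234, 'cy': 198.56814804036813, 'dist_coeffs': array([0.03816444, 0.        , 0.        , 0.        , 0.        ]), 'eye': array([ 0.40240764, -0.01241966,  1.27066715]), 'attitude': array([-175.84060642,   -0.62177053,  -90.685775  ])}
{'fx': 467.31315953402463, 'fy': 467.31315953402463, 'cx': 320.37774940812614, 'cy': 203.60118122994285, 'dist_coeffs': array([-0.11206664,  0.        ,  0.        ,  0.        ,  0.        ]), 'eye': array([-0.04945319,  1.06291472,  1.00473286]), 'attitude': array([-125.34100349,   -0.42773402, -151.74729117])}
```

View pics/top0.png

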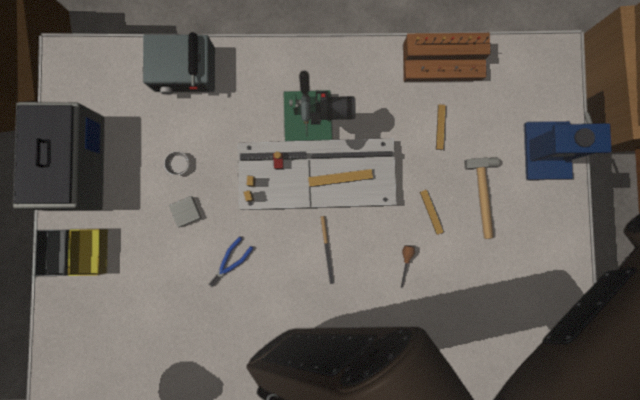

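View pics/side0.png

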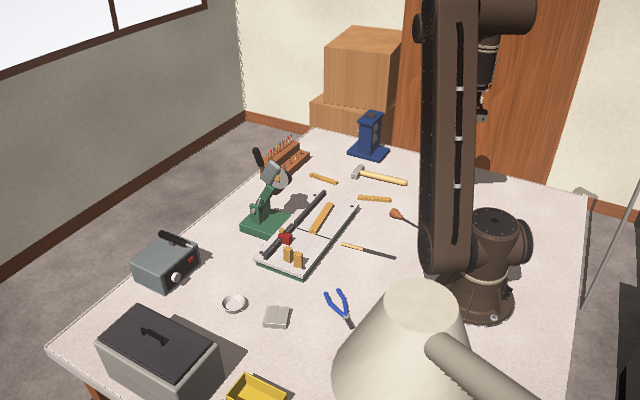

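Top view: the bar runs from about (310,182) to (373,174) on the bed, with the red stop at (279,161), the fence line around row 157 and the blanks at (250,181) and (248,197). The other two brass bars, at (441,127) and (431,212), are off the bed and are look-alikes.

```bash
cat > h.py <<'E'
import numpy as np, cv2
from scipy.spatial.transform import Rotation as R
from plant import *
def ray(s,px):
    K=np.array([[s["fx"],0,s["cx"]],[0,s["fy"],s["cy"]],[0,0,1]])
    u=cv2.undistortPoints(np.array(px,float).reshape(-1,1,2),K,s["dist_coeffs"]).reshape(-1,2)
    d=np.c_[u,np.ones(len(u))]
    return d@R.from_euler('xyz',s["attitude"],degrees=True).as_matrix().T
def onz(s,px,z):
    d=ray(s,px); return s["eye"]+d*((z-s["eye"][2])/d[:,2])[:,None]
def proj(s,P):
    K=np.array([[s["fx"],0,s["cx"]],[0,s["fy"],s["cy"]],[0,0,1]])
    M=R.from_euler('xyz',s["attitude"],degrees=True).as_matrix().T
    return cv2.projectPoints(np.atleast_2d(P).astype(float),cv2.Rodrigues(M)[0],-M@s["eye"],K,s["dist_coeffs"])[0].reshape(-1,2)
def crop(s,name,x0,y0,x1,y1,f):
    cv2.imwrite(name,cv2.resize(s["color"][y0:y1,x0:x1,::-1],None,fx=f,fy=f,interpolation=cv2.INTER_CUBIC))
E
python3 - <<'E'
from h import *
s=snapshot("top"); crop(s,"pics/topc.png",230,130,405,220,4.5)
t=snapshot("side"); crop(t,"pics/sidec.png",240,180,370,285,5.5)
for n,i in(("top",s),("side",t)):
    hsv=cv2.cvtColor(i["color"],cv2.COLOR_RGB2HSV)
    m=cv2.inRange(hsv,(12,110,60),(28,255,255))
    c,_=cv2.findContours(m,0,2)
    for k in c:
        if cv2.contourArea(k)>25: r=cv2.minAreaRect(k); print(n,cv2.contourArea(k),np.round(cv2.boxPoints(r),1).tolist())
    m=cv2.inRange(hsv,(0,150,60),(8,255,255))|cv2.inRange(hsv,(172,150,60),(180,255,255))
    for k in cv2.findContours(m,0,2)[0]:
        if cv2.contourArea(k)>15: print(n,"red",cv2.boundingRect(k))
E
```

```text
top 77.0 [[404.0, 247.0], [413.0, 247.0], [413.0, 262.0], [404.0, 262.0]]
top 1343.5 [[68.0, 229.0], [99.0, 229.0], [99.0, 275.0], [68.0, 275.0]]
top 41.5 [[243.6999969482422, 192.10000610351562], [249.39999389648438, 190.1999969482422], [252.39999389648438, 199.1999969482422], [246.6999969482422, 201.10000610351562]]
top 249.5 [[420.0, 192.0], [426.0, 189.60000610351562], [442.70001220703125, 231.3000030517578], [436.70001220703125, 233.6999969482422]]
top 39.5 [[247.0, 176.0], [253.0, 176.0], [253.0, 185.0], [247.0, 185.0]]
top 473.5 [[308.3999938964844, 177.10000610351562], [370.79998779296875, 169.3000030517578], [371.8999938964844, 178.10000610351562], [309.5, 185.89999389648438]]
top 28.0 [[272.6000061035156, 155.8000030517578], [275.20001220703125, 150.60000610351562], [281.20001220703125, 153.60000610351562], [278.6000061035156, 158.8000030517578]]
top 63.0 [[635.0, 149.0], [639.0, 149.0], [639.0, 192.0], [635.0, 192.0]]
top 237.5 [[436.20001220703125, 148.0], [438.20001220703125, 104.80000305175781], [444.70001220703125, 105.0999984741211], [442.70001220703125, 148.300003051
[... 1872 characters left out ...]
000015258789], [534.2000122070312, 79.0999984741211], [528.2999877929688, 102.80000305175781]]
side 38.5 [[521.5999755859375, 79.80000305175781], [529.7999877929688, 65.0], [537.7000122070312, 69.4000015258789], [529.5, 84.19999694824219]]
side 49.5 [[412.0, 43.0], [420.0, 43.0], [420.0, 56.0], [412.0, 56.0]]
side 113.5 [[497.0, 39.0], [512.0, 39.0], [512.0, 80.0], [497.0, 80.0]]
side 8085.0 [[304.79998779296875, 127.0999984741211], [330.5, 2.9000000953674316], [433.79998779296875, 24.299999237060547], [408.0, 148.5]]
side 29.0 [[408.1000061035156, 3.799999952316284], [414.5, -0.800000011920929], [422.0, 9.699999809265137], [415.6000061035156, 14.300000190734863]]
side red (278, 233, 14, 12)
```

```bash
ls pics
```

```text
side0.png
sidec.png
top0.png
topc.png
```

View pics/topc.png

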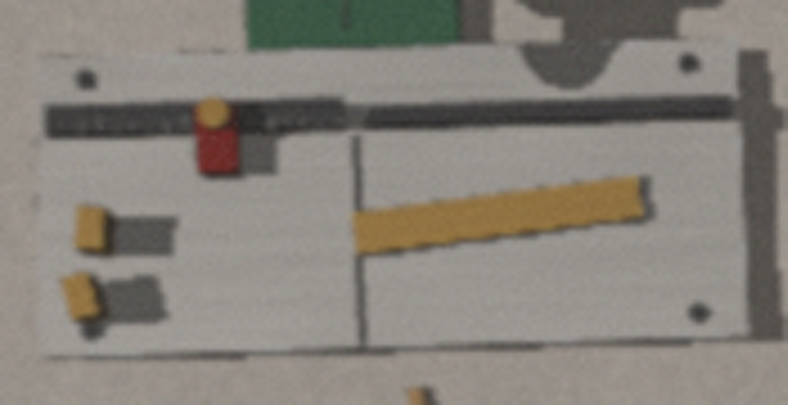

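View pics/sidec.png

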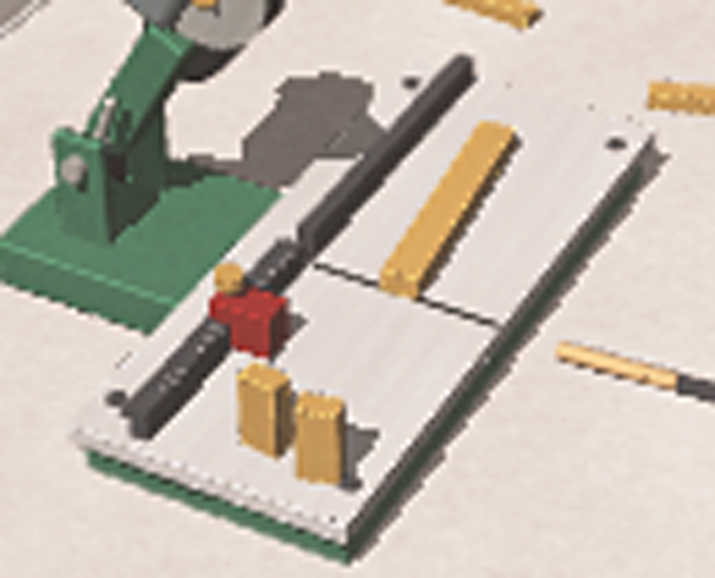

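Run:
```python
from h import *
s=snapshot("top"); t=snapshot("side")
C=lambda L:[(230+(x+.5)/4.5-.5,130+(y+.5)/4.5-.5) for x,y in L]
D=lambda L:[(240+(x+.5)/5.5-.5,180+(y+.5)/5.5-.5) for x,y in L]
p=lambda n,a:print(n,np.round(a[:,:2]*1000,1).tolist())
p("bed fl fr br bl",onz(s,C([(42,357),(748,338),(740,45),(40,55)]),.04))
p("bed side fl fr bl",onz(t,D([(348,540),(655,138),(75,437)]),.04))
p("fence base L,R",onz(s,C([(47,137),(735,120)]),.04))
p("fence base side",onz(t,D([(145,437),(472,75)]),.04))
p("slot",onz(s,C([(357,137),(363,345)]),.04))
p("slot side",onz(t,D([(315,263),(497,324)]),.04))
p("bar top",onz(s,C([(355,212),(358,254),(643,217),(640,176)]),.056))
p("bar side",onz(t,D([(382,272),(416,281),(520,135),(480,122)]),.056))
p("stop top face frontL frontR",onz(s,C([(198,174),(239,174),(239,128)]),.072))
p("stop side",onz(t,D([(249,314),(289,292),(212,298)]),.072))
p("stop base side",onz(t,D([(284,333)]),.04))
p("blank",onz(s,C([(75,206),(105,206),(108,250),(80,250),(63,280),(88,273),(100,312),(73,318)]),.09))
```

```text
bed fl fr br bl [[466.7, 202.7], [473.2, -215.3], [649.1, -214.4], [647.1, 204.1]]
bed side fl fr bl [[455.7, 215.9], [465.5, -198.9], [629.4, 218.9]]
fence base L,R [[597.7, 199.9], [603.8, -210.5]]
fence base side [[595.3, 200.0], [603.3, -206.1]]
slot [[595.9, 15.6], [471.6, 13.2]]
slot side [[591.9, 19.6], [468.8, 17.9]]
bar top [[549.0, 16.8], [524.2, 15.3], [544.2, -152.5], [568.5, -151.2]]
bar side [[542.1, 25.1], [520.4, 22.9], [533.9, -139.4], [562.9, -139.9]]
stop top face frontL frontR [[570.2, 107.2], [569.9, 83.5], [596.8, 83.3]]
stop side [[579.7, 112.8], [570.0, 84.7], [606.0, 110.8]]
stop base side [[574.2, 85.2]]
blank [[550.0, 175.4], [549.8, 158.4], [524.6, 156.7], [524.7, 172.6], [507.7, 182.2], [511.6, 168.0], [489.2, 161.3], [486.0, 176.5]]
```

```bash
cat >> h.py <<'E'
TH=0.016; O=np.array([570.3,15.0])  # saw frame (mm)
def w2s(p): c,s_=np.cos(TH),np.sin(TH); d=np.asarray(p)[...,:2]-O; return np.stack([c*d[...,0]+s_*d[...,1],-s_*d[...,0]+c*d[...,1]],-1)
def s2w(p): c,s_=np.cos(TH),np.sin(TH); p=np.asarray(p,float); return O+np.array([c*p[0]-s_*p[1],s_*p[0]+c*p[1]])
def Rt(tilt,sg):
    x=np.array([np.sin(tilt),0,-np.cos(tilt)]); y=np.array([0,sg,0]); z=np.cross(x,y)
    return R.from_euler('z',TH)*R.from_matrix(np.c_[x,y,z])
def rel(o,Rgoal,pos): # pos world mm
    R0=R.from_euler('xyz',o["orientation"],degrees=True)
    return R0.inv().apply(np.array(pos)-o["tool_pos"]*1000),(R0.inv()*Rgoal).as_rotvec(degrees=True)
E
python3 - <<'E'
from h import *
o=get_obs(); print(R.from_euler('xyz',o["orientation"],degrees=True).as_matrix().round(3))
for sg in(1,-1):
    print(sg,[v.round(1) for v in rel(o,Rt(np.radians(12),sg),(500,-68,160))])
b=np.array([[549.0, 16.8], [524.2, 15.3], [544.2, -152.5], [568.5, -151.2]]);print(w2s(b).round(1), w2s([569.9,83.5]))
E
```

```text
[[-0.    -0.311  0.951]
 [ 0.     0.951  0.311]
 [-1.     0.001 -0.   ]]
1 [array([ 66.5, 454.9, 454.2]), array([ 17.1, -11.9,  -1.8])]
-1 [array([ 66.5, 454.9, 454.2]), array([-162. ,    2.6,  -17. ])]
[[ -21.3    2.1]
 [ -46.1    1. ]
 [ -28.8 -167.1]
 [  -4.5 -166.1]] [ 0.69600444 68.49763191]
```

Request:
carry_out(series=[[[0, 20, 20, 1, -1, 0], [0, 60, 60, 3, -2, 0], [0, 100, 100, 5, -4, -1], [0, 140, 140, 7, -5, -1], [0, 180, 180, 9, -6, -1], [0, 220, 220, 11, -8, -1], [0, 260, 260, 13, -9, -2], [0, 300, 300, 15, -10, -2], [0, 340, 340, 17, -12, -2], [0, 360, 360, 17.1, -11.9, -1.8]]], hand=-1)

```text
clock: 1.55
tool_pos: [0.4403, -0.1854, 0.227]
orientation: [0.1, 77.9, 1.1]
force: [0.0, 0.1, -0.6]
opening: 0.0875
```

Run:
```python
from h import *
o=get_obs(); print(o["tool_pos"],o["clock"],o["force"],o["joint_pos"].round(1));G=Rt(np.radians(12),1)
for p in((500,-68,160),(500,-68,60),(500,-68,46)): print([v.round(1) for v in rel(o,G,p)])
```

```text
[ 0.44031031 -0.18536004  0.22704583] 1.55 [ 0.01896038  0.11647309 -0.59336457] [  0.8  -5.7 -31.3  -0.1 -52.3 -89.7]
[array([ 78.6, 116.3,  46.3]), array([ 0.1,  0.1, -0. ])]
[array([176.3, 116.2,  25.4]), array([ 0.1,  0.1, -0. ])]
[array([190. , 116.2,  22.4]), array([ 0.1,  0.1, -0. ])]
```

Request:
carry_out(series=[[[25, 40, 20, 0, 0, 0], [50, 80, 40, 0, 0, 0], [78, 116, 46, 0, 0, 0], [110, 116, 39, 0, 0, 0], [140, 116, 33, 0, 0, 0], [165, 116, 27.5, 0, 0, 0], [180, 116, 24.5, 0, 0, 0], [180, 116, 24.5, 0, 0, 0]]])

```text
clock: 2.55
tool_pos: [0.4986, -0.0709, 0.0546]
orientation: [-0.2, 78.2, 0.7]
force: [-0.0, 0.5, 0.6]
opening: 0.0878
```

Run:
```python
from h import *
o=get_obs(); print(o["tool_pos"],o["clock"],o["force"],o["joint_pos"].round(1));G=Rt(np.radians(12),1)
for p in((500,-68,46),(520,-68,46),(540,-68,46),(560,-68,46)): print([v.round(1) for v in rel(o,G,p)])
s=snapshot("top"); crop(s,"pics/topc1.png",230,130,405,220,4.5)
t=snapshot("side"); crop(t,"pics/sidec1.png",240,180,370,285,5.5)
```

```text
[ 0.49861423 -0.07090677  0.05458589] 2.55 [-0.01750875  0.50767553  0.63353804] [  16.7    9.5  -46.3    8.3  -23.1 -113.1]
[array([ 8.7,  2.9, -0.4]), array([ 0. , -0.2,  0. ])]
[array([12.8,  2.6, 19.2]), array([ 0. , -0.2,  0. ])]
[array([16.9,  2.2, 38.8]), array([ 0. , -0.2,  0. ])]
[array([21. ,  1.9, 58.4]), array([ 0. , -0.2,  0. ])]
```

View pics/topc1.png

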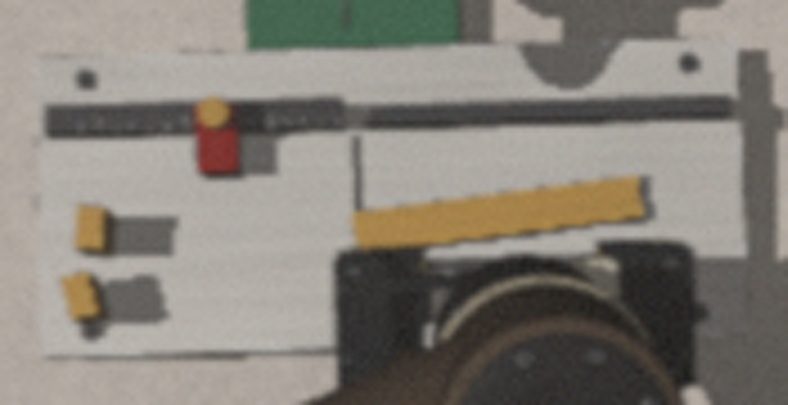

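View pics/sidec1.png

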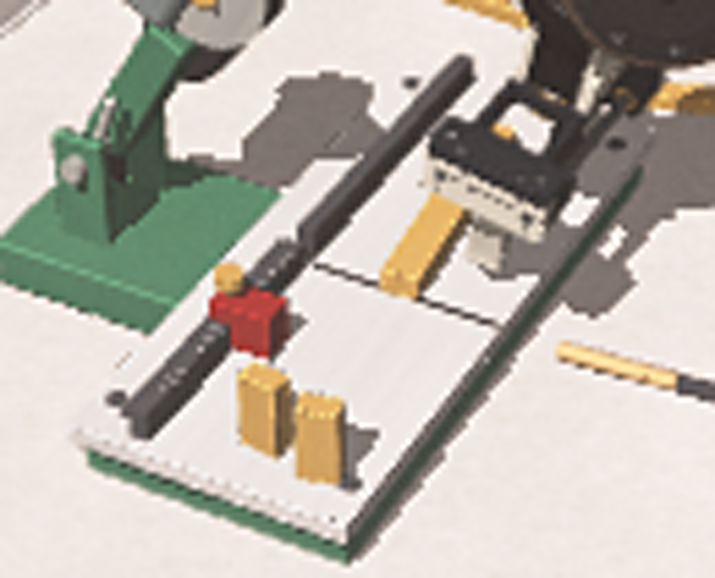

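Request:
carry_out(series=[[[5, 3, 0, 0, 0, 0], [9, 3, 0, 0, 0, 0], [11, 3, 10, 0, 0, 0], [13, 3, 19, 0, 0, 0], [14, 3, 25, 0, 0, 0], [15.3, 3, 31, 0, 0, 0], [16.6, 3, 37, 0, 0, 0], [17.9, 3, 43, 0, 0, 0], [19, 3, 49, 0, 0, 0], [19, 3, 49, 0, 0, 0]]])

```text
clock: 3.9
tool_pos: [0.5517, -0.0669, 0.047]
orientation: [-0.0, 78.0, 0.9]
force: [-0.5, -0.4, -0.2]
opening: 0.0877
```

Run:
```python
from h import *
o=get_obs(); print(o["tool_pos"],w2s(o["tool_pos"]*1000),o["clock"],o["force"])
s=snapshot("top"); crop(s,"pics/topc2.png",230,130,405,220,4.5)
t=snapshot("side"); crop(t,"pics/sidec2.png",240,180,370,285,5.5)
```

```text
[ 0.5517122  -0.06687504  0.04700198] [-19.89537028 -81.56716826] 3.9 [-0.47050885 -0.37061159 -0.19006855]
```

View pics/topc2.png

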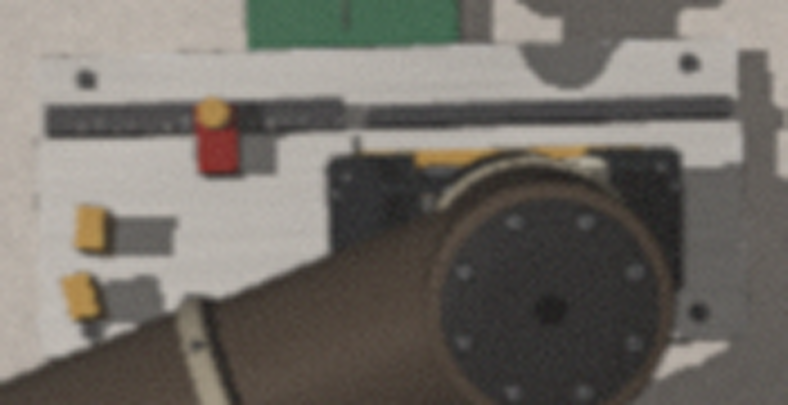

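View pics/sidec2.png

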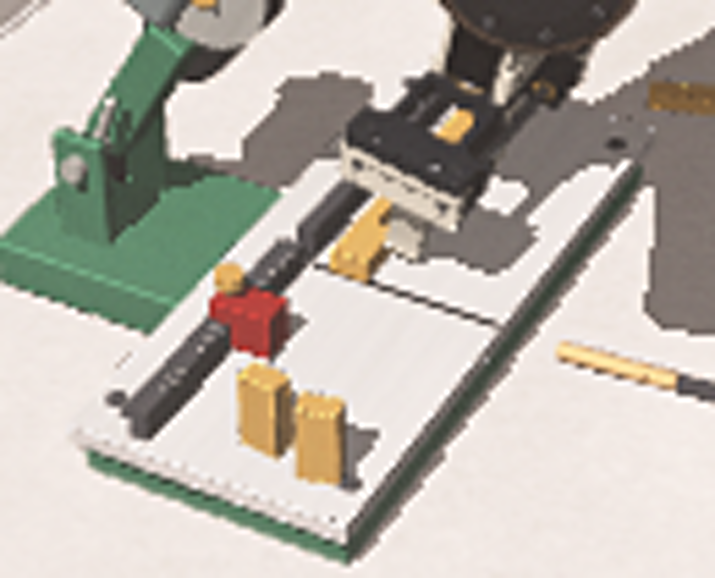

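The side view shows the bar almost parallel, with the fingers at (405,235) behind it and a gap of about 15 mm to the fence. I'll continue gently.

Request:
carry_out(series=[[[0.6, 0, 3, 0, 0, 0], [1.2, 0, 6, 0, 0, 0], [1.8, 0, 9, 0, 0, 0], [2.2, 0, 10.5, 0, 0, 0], [2.2, 0, 10.5, 0, 0, 0]]])

```text
clock: 4.62
tool_pos: [0.562, -0.0666, 0.0471]
orientation: [-0.0, 78.0, 0.9]
force: [-1.5, -1.1, 0.5]
opening: 0.0878
```

Request:
carry_out(series=[[[0.2, 0, 1, 0, 0, 0], [0.4, 0, 2, 0, 0, 0], [0.4, 0, 2, 0, 0, 0]]])

```text
clock: 5.0
tool_pos: [0.5642, -0.0666, 0.0471]
orientation: [-0.0, 78.0, 0.9]
force: [-2.5, -1.4, -1.3]
opening: 0.0878
```

Request:
carry_out(series=[[[0.1, 0, 0.5, 0, 0, 0], [0.2, 0, 1, 0, 0, 0], [0.2, 0, 1, 0, 0, 0]]])

```text
clock: 5.38
tool_pos: [0.5652, -0.0665, 0.0472]
orientation: [-0.0, 78.0, 0.9]
force: [-3.2, -0.0, -2.0]
opening: 0.0877
```

Request:
carry_out(series=[[[0.1, 0, 0.5, 0, 0, 0], [0.2, 0, 1, 0, 0, 0], [0.2, 0, 1, 0, 0, 0]]])

```text
clock: 5.75
tool_pos: [0.5662, -0.0665, 0.0473]
orientation: [-0.0, 78.0, 0.9]
force: [-2.9, 0.5, -1.7]
opening: 0.0875
```

Request:
carry_out(series=[[[0.1, 0, 0.5, 0, 0, 0], [0.2, 0, 1, 0, 0, 0], [0.2, 0, 1, 0, 0, 0]]])

```text
clock: 6.12
tool_pos: [0.5666, -0.0666, 0.0472]
orientation: [-0.1, 78.1, 0.9]
force: [-5.2, -0.1, 1.2]
opening: 0.0874
```

Run:
```python
from h import *
o=get_obs(); print(o["tool_pos"],w2s(o["tool_pos"]*1000),o["clock"],o["force"],o["moment"])
t=snapshot("side"); crop(t,"pics/sidec3.png",240,180,370,285,5.5)
```

```text
[ 0.56664641 -0.06657726  0.0471522 ] [ -4.95829853 -81.50836702] 6.125 [-5.15062724 -0.08617854  1.20107804] [0.29003563 2.33397706 0.1787656 ]
```

View pics/sidec3.png

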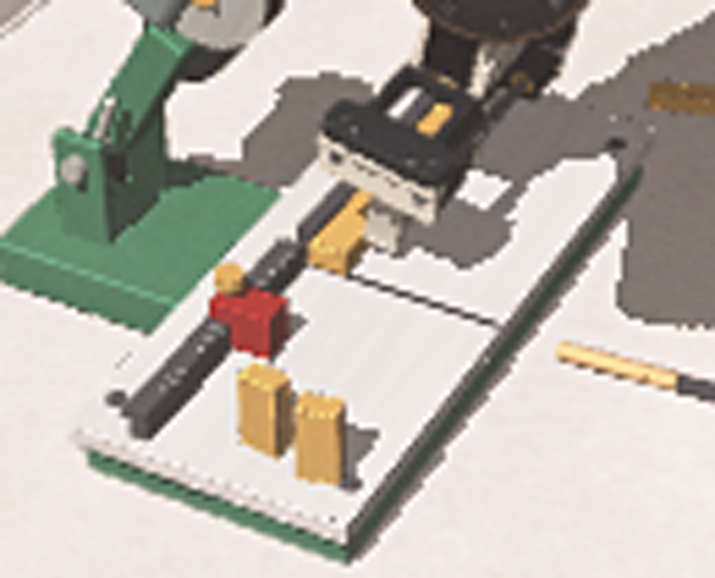

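Request:
carry_out(series=[[[0.1, 0, 0.5, 0, 0, 0], [0.2, 0, 1, 0, 0, 0], [0.2, 0, 1, 0, 0, 0]]])

```text
clock: 6.55
tool_pos: [0.5668, -0.0666, 0.0471]
orientation: [-0.1, 78.1, 0.8]
force: [-8.1, 2.6, 5.9]
opening: 0.0878
```

Request:
carry_out(series=[[[0.1, 0, 0.6, 0, 0, 0], [0.3, 0, 1.3, 0, 0, 0], [0.3, 0, 1.3, 0, 0, 0]]])

```text
clock: 6.92
tool_pos: [0.5669, -0.0668, 0.0469]
orientation: [-0.2, 78.2, 0.7]
force: [-15.6, 3.1, 9.9]
opening: 0.0876
```

Run:
```python
from h import *
o=get_obs(); print(o["tool_pos"],o["orientation"],w2s(o["tool_pos"]*1000),o["clock"],o["force"],o["moment"])
```

```text
[ 0.56690652 -0.06679694  0.04685644] [-0.22483855 78.23215483  0.71885055] [ -4.70174313 -81.73217339] 6.925 [-15.63917841   3.06292112   9.9049836 ] [1.82399202 5.20233326 0.87240365]
```

Request:
carry_out(series=[[[-2, 0, -10, 0, 0, 0], [-4.2, 0, -19.6, 0, 0, 0], [-28, 0, -15, 0, 0, 0], [-53, 0, -9, 0, 0, 0], [-53, 0, -9, 0, 0, 0]]])

```text
clock: 7.55
tool_pos: [0.5515, -0.0663, 0.0998]
orientation: [0.3, 77.7, 1.2]
force: [-0.1, -0.2, -0.6]
opening: 0.0876
```

Request:
carry_out(series=[[[0, -40, 0, 0, 0, 0], [0, -80, 0, 0, 0, 0], [0, -115, 0, 0, 0, 0], [4, -130, 20, 0, 0, 0], [8, -130, 37.7, 0, 0, 0], [8, -130, 37.7, 0, 0, 0]]], hand=1)

```text
clock: 8.3
tool_pos: [0.5912, -0.1959, 0.0965]
orientation: [-0.0, 78.0, 0.9]
force: [-0.4, -0.7, 0.3]
opening: 0.0333
```

Run:
```python
from h import *
o=get_obs(); print(o["tool_pos"],o["orientation"],w2s(o["tool_pos"]*1000),o["clock"],o["opening"]);G=Rt(np.radians(12),1)
for p in((15,-211),): print([v.round(1) for v in rel(o,G,(*s2w(p),47))])
s=snapshot("top"); crop(s,"pics/topc4.png",230,130,405,220,4.5)
t=snapshot("side"); crop(t,"pics/sidec4.png",240,180,370,285,5.5)
```

```text
[ 0.59118192 -0.19585679  0.09650414] [-4.52737635e-02  7.80307562e+01  8.85186055e-01] [  17.50568015 -211.16389607] 8.3 0.03328061532320759
[array([ 47.9,   0.2, -12.7]), array([ 0., -0.,  0.])]
```

View pics/topc4.png

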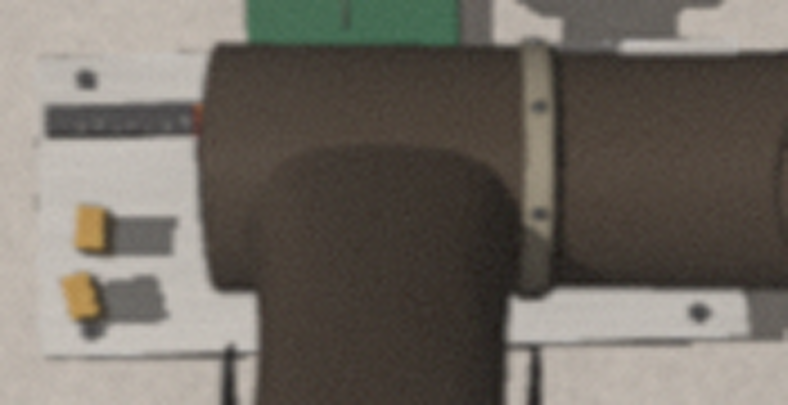

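View pics/sidec4.png

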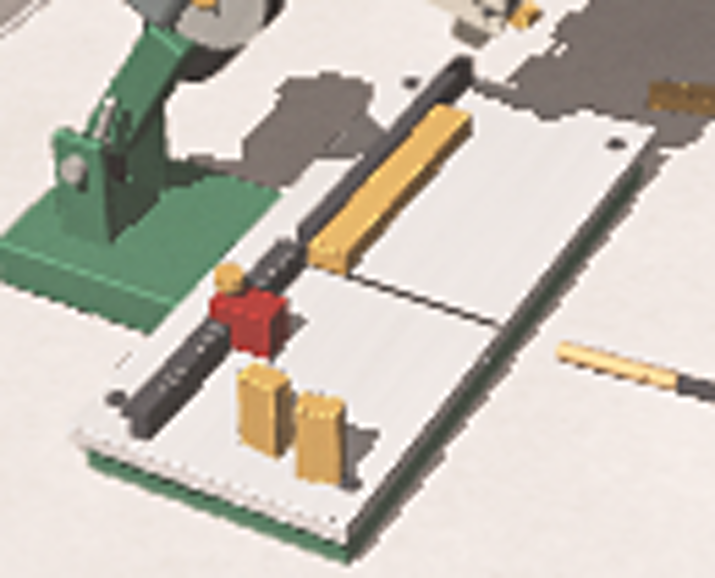

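Run:
```python
from h import *
t=snapshot("side"); crop(t,"pics/side4.png",200,0,600,300,2)
```

```text
(no output)
```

View pics/side4.png

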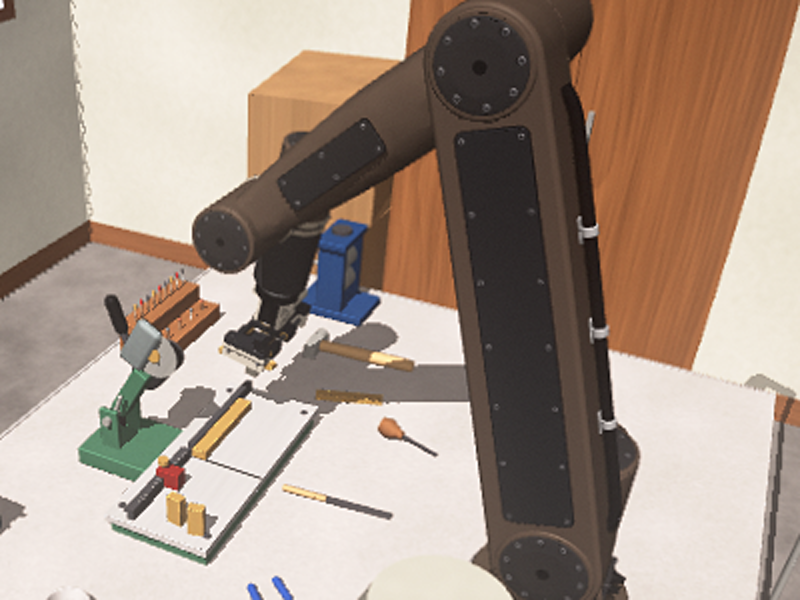

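Run:
```python
from h import *
s=snapshot("top");t=snapshot("side")
a=ray(s,[(275.6,167.3)])[0];b=ray(t,[(311,119)])[0]
k=np.linalg.lstsq(np.c_[a,-b],t["eye"]-s["eye"],rcond=None)[0]
print(s["eye"]+a*k[0],t["eye"]+b*k[1])
i=t["eye"]+b*k[1]; print("px/m",461/(1.27-i[2]))
```

```text
[0.51625359 0.06408129 0.46926854] [0.5122434  0.06223027 0.46852216]
px/m 575.1874535848041
```

Request:
carry_out(series=[[[20, 0, -5, 0, 0, 0], [38, 0, -10, 0, 0, 0], [47.9, 0, -12.7, 0, 0, 0], [47.9, 0, -12.7, 0, 0, 0], [47.9, 6, -12.7, 0, 0, 0], [47.9, 12, -12.7, 0, 0, 0], [47.9, 16, -12.7, 0, 0, 0], [47.9, 16, -12.7, 0, 0, 0]]])

```text
clock: 9.55
tool_pos: [0.5877, -0.1797, 0.048]
orientation: [-0.0, 78.0, 0.9]
force: [0.6, 0.4, -0.4]
opening: 0.0005
```

Run:
```python
from h import *
o=get_obs(); print(o["tool_pos"],w2s(o["tool_pos"]*1000),o["clock"],o["opening"],o["force"])
t=snapshot("side"); crop(t,"pics/sidec5.png",240,180,370,285,5.5)
```

```text
[ 0.58773412 -0.17974368  0.04804345] [  14.31612472 -194.99768258] 9.55 0.0004589884605480424 [ 0.58851698  0.35207895 -0.37535644]
```

View pics/sidec5.png

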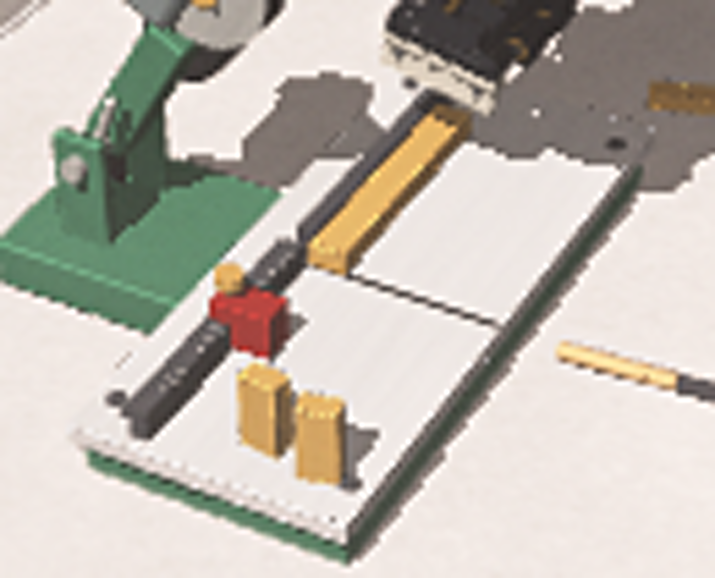

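Request:
carry_out(series=[[[0, 4, 0, 0, 0, 0], [0, 8, 0, 0, 0, 0], [0, 13, 0, 0, 0, 0], [0, 18, 0, 0, 0, 0], [0, 24, 0, 0, 0, 0], [0, 30, 0, 0, 0, 0], [0, 36, 0, 0, 0, 0], [0, 41, 0, 0, 0, 0], [0, 45, 0, 0, 0, 0], [0, 45, 0, 0, 0, 0]]])

```text
clock: 10.85
tool_pos: [0.587, -0.1347, 0.0478]
orientation: [0.0, 78.0, 1.0]
force: [0.0, -0.3, 0.3]
opening: 0.0003
```

Run:
```python
from h import *
o=get_obs(); print(o["tool_pos"],w2s(o["tool_pos"]*1000),o["clock"],o["opening"],o["force"])
t=snapshot("side"); crop(t,"pics/sidec6.png",240,180,370,285,5.5)
```

```text
[ 0.58703092 -0.13467344  0.04780215] [  14.33410696 -149.92196777] 10.85 0.00031588588114425285 [ 0.00558606 -0.28858259  0.34629856]
```

View pics/sidec6.png

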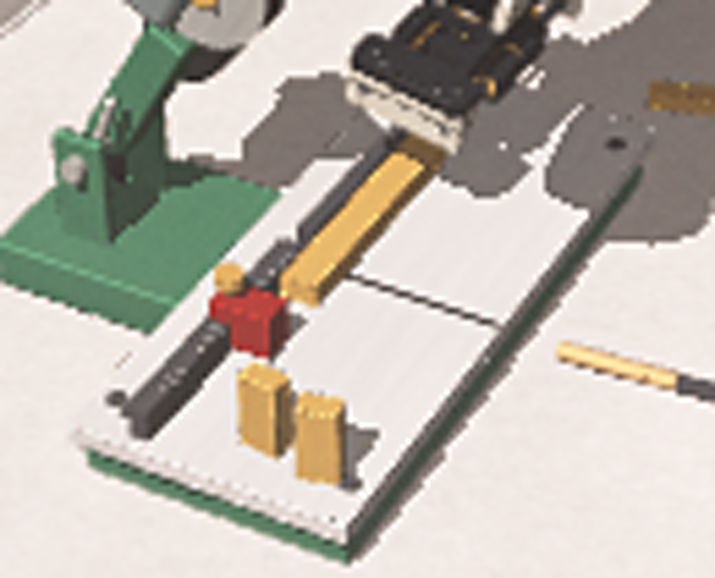

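Request:
carry_out(series=[[[0, 3, 0, 0, 0, 0], [0, 7, 0, 0, 0, 0], [0, 11, 0, 0, 0, 0], [0, 14, 0, 0, 0, 0], [0, 16, 0, 0, 0, 0], [0, 16, 0, 0, 0, 0]]])

```text
clock: 11.65
tool_pos: [0.5867, -0.1189, 0.0478]
orientation: [0.0, 78.0, 1.0]
force: [-0.3, -1.6, 0.6]
opening: 0.0006
```

Run:
```python
from h import *
o=get_obs(); print(o["tool_pos"],w2s(o["tool_pos"]*1000),o["clock"],o["opening"],o["force"])
t=snapshot("side"); crop(t,"pics/sidec7.png",260,210,330,265,10)
```

```text
[ 0.58665517 -0.11890393  0.04776336] [  14.21070683 -134.14846496] 11.65 0.0005905269550833274 [-0.3226072  -1.62404689  0.55039972]
```

View pics/sidec7.png

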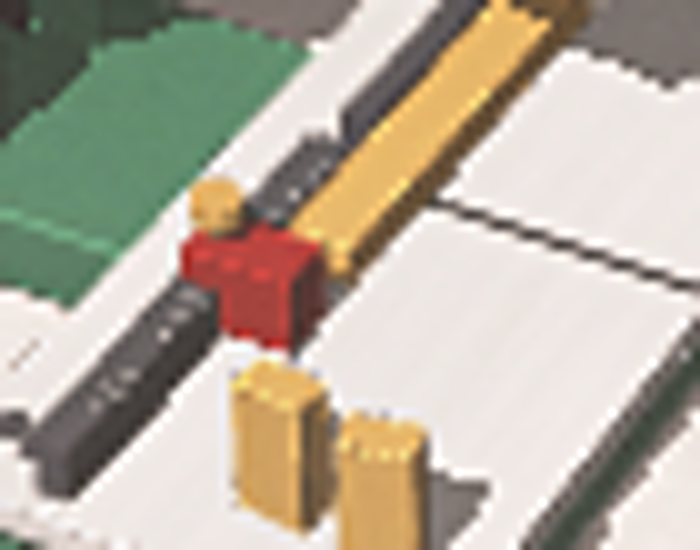

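Request:
carry_out(series=[[[0, 1, 0, 0, 0, 0], [0, 2.5, 0, 0, 0, 0], [0, 4, 0, 0, 0, 0], [0, 5, 0, 0, 0, 0], [0, 5, 0, 0, 0, 0]]])

```text
clock: 12.32
tool_pos: [0.5865, -0.1141, 0.0477]
orientation: [-0.0, 78.0, 0.9]
force: [-0.9, -2.4, 1.2]
opening: 0.0003
```

Request:
carry_out(series=[[[0, 0.5, 0, 0, 0, 0], [0, 1, 0, 0, 0, 0], [0, 1.5, 0, 0, 0, 0], [0, 2, 0, 0, 0, 0], [0, 2, 0, 0, 0, 0]]])

```text
clock: 12.95
tool_pos: [0.5864, -0.1122, 0.0477]
orientation: [-0.0, 78.0, 0.9]
force: [-0.5, -3.8, -0.2]
opening: 0.0007
```

Request:
carry_out(series=[[[0, 0.5, 0, 0, 0, 0], [0, 1, 0, 0, 0, 0], [0, 1.5, 0, 0, 0, 0], [0, 1.5, 0, 0, 0, 0]]])

```text
clock: 13.45
tool_pos: [0.5864, -0.1107, 0.0477]
orientation: [-0.0, 78.0, 0.9]
force: [-0.1, -4.0, 0.7]
opening: 0.0006
```

Request:
carry_out(series=[[[0, 0.5, 0, 0, 0, 0], [0, 1, 0, 0, 0, 0], [0, 1.5, 0, 0, 0, 0], [0, 1.5, 0, 0, 0, 0]]])

```text
clock: 13.95
tool_pos: [0.5865, -0.1091, 0.0477]
orientation: [-0.0, 78.0, 0.9]
force: [-0.7, -2.6, 0.8]
opening: 0.0001
```

Request:
carry_out(series=[[[0, 0.5, 0, 0, 0, 0], [0, 1, 0, 0, 0, 0], [0, 1, 0, 0, 0, 0]]])

```text
clock: 14.32
tool_pos: [0.5864, -0.1082, 0.0477]
orientation: [-0.0, 78.0, 0.9]
force: [-0.7, -2.8, 0.7]
opening: 0.0005
```

Run:
```python
from h import *
o=get_obs(); print(o["tool_pos"],w2s(o["tool_pos"]*1000),o["clock"],o["opening"],o["force"])
t=snapshot("side"); crop(t,"pics/sidec8.png",260,210,330,265,10)
```

```text
[ 0.58640018 -0.10817601  0.04772227] [  14.12738959 -123.4178344 ] 14.325 0.0005279283933165233 [-0.66291234 -2.76522743  0.72240741]
```

View pics/sidec8.png

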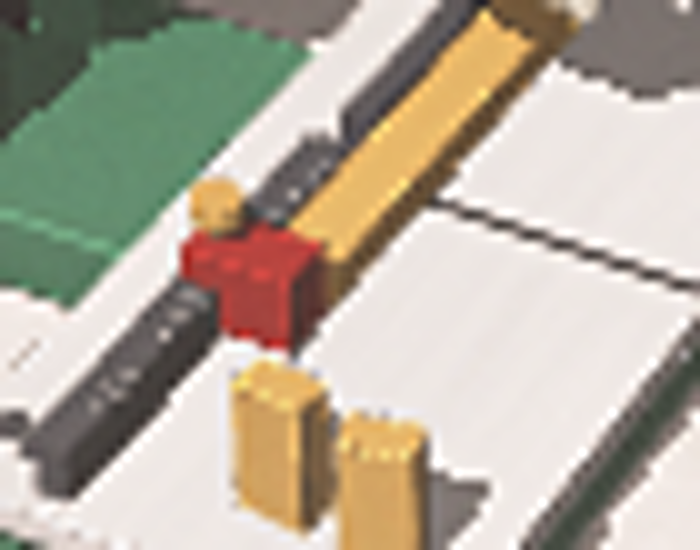

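The bar's end is almost at the stop, and the red block hasn't moved. I'll continue in fine steps.

Request:
carry_out(series=[[[0, 0.5, 0, 0, 0, 0], [0, 1, 0, 0, 0, 0], [0, 1, 0, 0, 0, 0]]])

```text
clock: 14.75
tool_pos: [0.5864, -0.1072, 0.0477]
orientation: [-0.0, 78.0, 0.9]
force: [-0.1, -3.5, -0.4]
opening: 0.0007
```

Request:
carry_out(series=[[[0, 0.4, 0, 0, 0, 0], [0, 0.8, 0, 0, 0, 0], [0, 0.8, 0, 0, 0, 0]]])

```text
clock: 15.12
tool_pos: [0.5864, -0.1064, 0.0477]
orientation: [-0.0, 78.0, 0.9]
force: [0.2, -3.4, 1.2]
opening: 0.0003
```

Request:
carry_out(series=[[[0, 0.4, 0, 0, 0, 0], [0, 0.8, 0, 0, 0, 0], [0, 0.8, 0, 0, 0, 0]]])

```text
clock: 15.5
tool_pos: [0.5863, -0.1056, 0.0477]
orientation: [-0.0, 78.0, 0.9]
force: [-0.8, -3.8, -0.2]
opening: 0.0005
```

Request:
carry_out(series=[[[0, 0.4, 0, 0, 0, 0], [0, 0.8, 0, 0, 0, 0], [0, 0.8, 0, 0, 0, 0]]])

```text
clock: 15.88
tool_pos: [0.5863, -0.1048, 0.0477]
orientation: [-0.0, 78.0, 0.9]
force: [-0.0, -2.9, 0.7]
opening: 0.0005
```

Request:
carry_out(series=[[[0, 0.4, 0, 0, 0, 0], [0, 0.8, 0, 0, 0, 0], [0, 0.8, 0, 0, 0, 0]]])

```text
clock: 16.25
tool_pos: [0.5863, -0.104, 0.0477]
orientation: [-0.0, 78.0, 0.9]
force: [-0.4, -3.5, -0.2]
opening: 0.0003
```

Request:
carry_out(series=[[[0, 0.4, 0, 0, 0, 0], [0, 0.8, 0, 0, 0, 0], [0, 0.8, 0, 0, 0, 0]]])

```text
clock: 16.62
tool_pos: [0.5863, -0.1032, 0.0477]
orientation: [-0.0, 78.0, 0.9]
force: [0.2, -3.1, 0.4]
opening: 0.0004
```

Run:
```python
from h import *
o=get_obs(); print(o["tool_pos"],w2s(o["tool_pos"]*1000),o["clock"],o["opening"],o["force"])
t=snapshot("side"); crop(t,"pics/sidec9.png",260,210,330,265,10)
s=snapshot("top"); crop(s,"pics/top9.png",230,130,405,220,4.5)
```

```text
[ 0.58632783 -0.10319044  0.04774124] [  14.13481627 -118.43174887] 16.625 0.0003529389259057874 [ 0.17729047 -3.11695687  0.4062679 ]
```

View pics/sidec9.png

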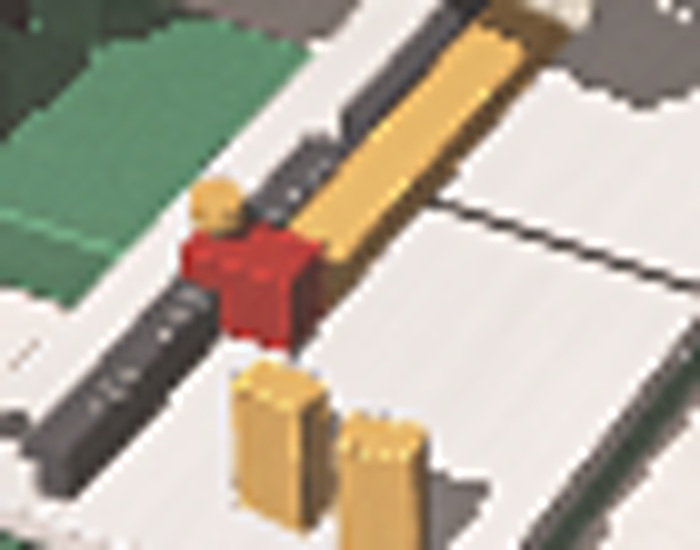

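View pics/top9.png

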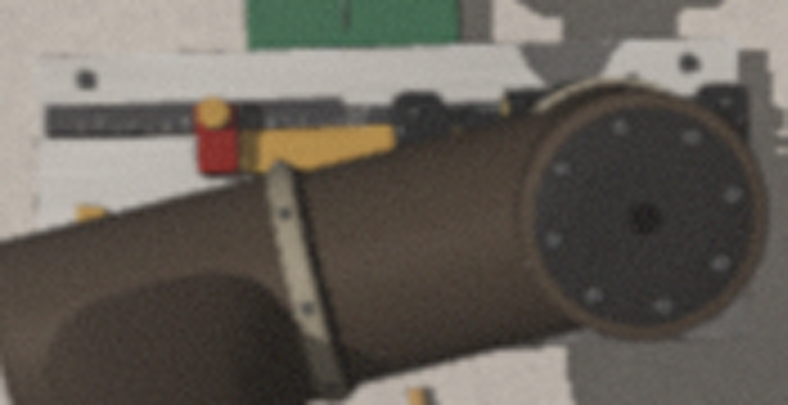

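Request:
carry_out(series=[[[0, 0.4, 0, 0, 0, 0], [0, 0.8, 0, 0, 0, 0], [0, 0.8, 0, 0, 0, 0]]])

```text
clock: 17.1
tool_pos: [0.5863, -0.1024, 0.0477]
orientation: [-0.0, 78.0, 0.9]
force: [-0.5, -3.8, 0.9]
opening: 0.0003
```

Request:
carry_out(series=[[[0, 0.4, 0, 0, 0, 0], [0, 0.8, 0, 0, 0, 0], [0, 0.8, 0, 0, 0, 0]]])

```text
clock: 17.48
tool_pos: [0.5863, -0.1016, 0.0477]
orientation: [-0.0, 78.0, 0.9]
force: [0.0, -3.6, 0.3]
opening: 0.0002
```

Run:
```python
from h import *
s=snapshot("top"); crop(s,"pics/top10.png",265,145,330,180,12)
```

```text
(no output)
```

View pics/top10.png

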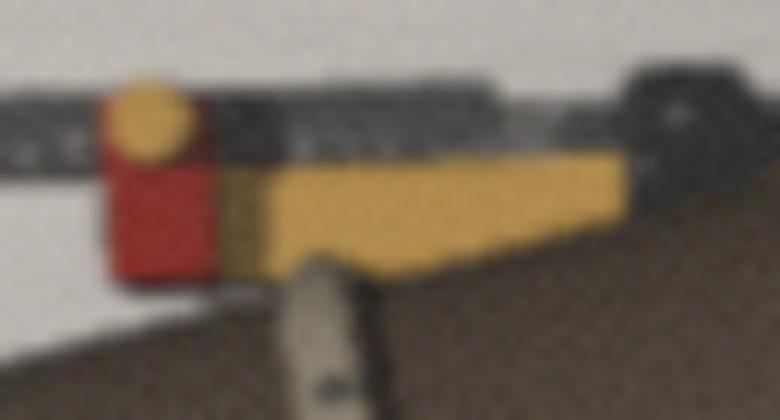

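Request:
carry_out(series=[[[0, 0.4, 0, 0, 0, 0], [0, 0.8, 0, 0, 0, 0], [0, 0.8, 0, 0, 0, 0]]])

```text
clock: 17.9
tool_pos: [0.5862, -0.1015, 0.0477]
orientation: [-0.2, 78.0, 0.7]
force: [1.6, -8.3, -0.8]
opening: 0.0007
```

Request:
carry_out(series=[[[0, 0.4, 0, 0, 0, 0], [0, 0.8, 0, 0, 0, 0], [0, 0.8, 0, 0, 0, 0]]])

```text
clock: 18.27
tool_pos: [0.586, -0.1013, 0.0477]
orientation: [-0.3, 78.0, 0.6]
force: [1.7, -12.8, -0.1]
opening: 0.0009
```

Request:
carry_out(series=[[[0, 0.4, 0, 0, 0, 0], [0, 0.8, 0, 0, 0, 0], [0, 0.8, 0, 0, 0, 0]]])

```text
clock: 18.65
tool_pos: [0.5857, -0.1012, 0.0477]
orientation: [-0.5, 78.1, 0.4]
force: [1.2, -18.0, 0.2]
opening: 0.0002
```

The force climbed to 18 N with no further travel, so the bar is against the stop. I'll back off and look.

Request:
carry_out(series=[[[0, -2, 0, 0, 0, 0], [0, -10, 0, 0, 0, 0], [0, -25, 0, 0, 0, 0], [-30, -40, 0, 0, 0, 0], [-60, -60, -10, 0, 0, 0], [-100, -80, -40, 0, 0, 0], [-120, -90, -80, 0, 0, 0], [-120, -90, -130, 0, 0, 0], [-120, -90, -150, 0, 0, 0]]])

```text
clock: 19.77
tool_pos: [0.4136, -0.1919, 0.1337]
orientation: [0.2, 78.0, 1.1]
force: [0.4, 0.1, 0.8]
opening: 0.0004
```

Run:
```python
from h import *
o=get_obs(); print(o["tool_pos"],w2s(o["tool_pos"]*1000),o["orientation"],o["clock"])
s=snapshot("top"); crop(s,"pics/top11.png",230,130,405,220,4.5)
t=snapshot("side"); crop(t,"pics/side11.png",260,190,340,265,8)
```

```text
[ 0.41358299 -0.1918757   0.13373832] [-160.00682079 -204.3418507 ] [ 0.24371464 77.98153805  1.13318238] 19.775
```

View pics/top11.png

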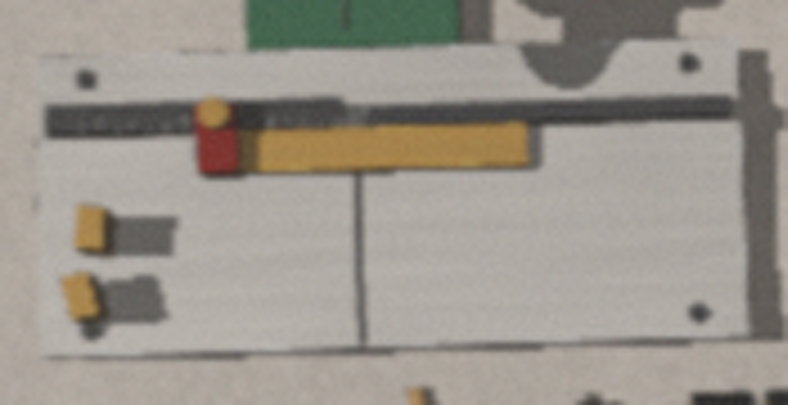

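View pics/side11.png

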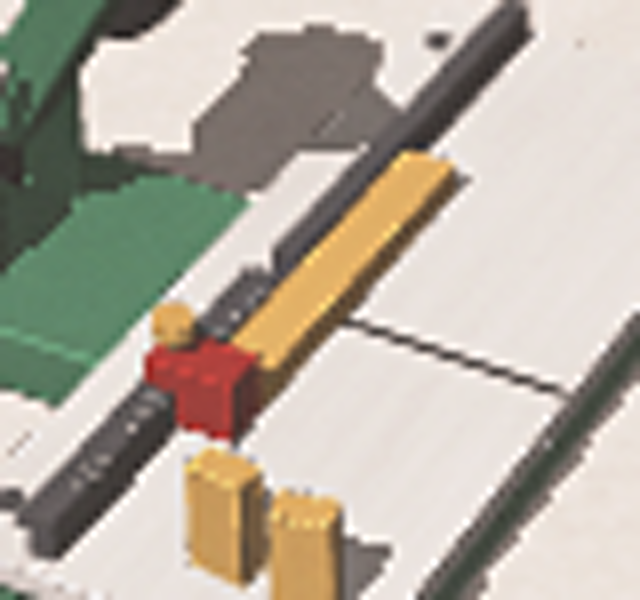

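Run:
```python
from h import *
o=get_obs();G=Rt(np.radians(12),1)
for p in((-40,-18,110),(-40,-18,47.5),(-10,-18,47.5)): print([v.round(1) for v in rel(o,G,(*s2w(p[:2]),p[2]))])
s=snapshot("top")
hsv=cv2.cvtColor(s["color"],cv2.COLOR_RGB2HSV); m=cv2.inRange(hsv,(12,110,60),(28,255,255)); m[:,:285]=0;m[:,348:]=0;m[:150]=0;m[:, :]=m
ys=[];xs=range(292,344)
g=s["color"].astype(float)[:,:,0]-s["color"].astype(float)[:,:,2]
for lo in(0,1):
  P=[]
  for x in xs:
    col=g[150:180,x]; h=col.max()/2; i=np.where(col>h)[0]
    if lo: k=i[-1]; y=k+(col[k]-h)/(col[k]-col[k+1])
    else: k=i[0]; y=k-(col[k]-h)/(col[k]-col[k-1])
    P.append((x,150+y))
  W=onz(s,P,.056 if not lo else .056)*1000; f=np.polyfit(W[:,1],W[:,0],1); print("back front"[lo*5:lo*5+5],f, np.polyval(f,0))
gr=s["color"].astype(float).mean(2)
P=[]
for x in list(range(350,390))+list(range(245,270)):
    col=gr[150:165,x]; d=np.diff(col); k=np.argmax(d[3:])+3; y=k+.5
    if 0<k<len(d)-1: y+= .5*(d[k-1]-d[k+1])/(d[k-1]-2*d[k]+d[k+1])
    P.append((x,150+y))
W=onz(s,P,.04)*1000; f=np.polyfit(W[:,1],W[:,0],1); print("fence base",f,np.std(W[:,0]-np.polyval(f,W[:,1])))
```

```text
[array([ 48.3, 186.3, 111.9]), array([-0.,  0., -0.])]
[array([109.4, 186.2,  98.9]), array([-0.,  0., -0.])]
[array([115.7, 186.2, 128.3]), array([-0.,  0., -0.])]
back  [-1.72568893e-02  5.99918617e+02] 599.9186170555364
front [-1.68320629e-02  5.74371210e+02] 574.3712104458539
fence base [-2.05018599e-02  5.99942721e+02] 0.3971094190713246
```

Request:
carry_out(series=[[[0, 20, 0, 0, 0, 0], [0, 60, 10, 0, 0, 0], [0, 100, 40, 0, 0, 0], [20, 140, 70, 0, 0, 0], [40, 175, 100, 0, 0, 0], [48, 186, 112, 0, 0, 0], [75, 186, 106, 0, 0, 0], [98, 186, 101, 0, 0, 0], [109.5, 186.2, 99, 0, 0, 0], [109.5, 186.2, 99, 0, 0, 0]]], hand=-1)

```text
clock: 21.18
tool_pos: [0.5326, -0.0042, 0.0468]
orientation: [-0.2, 78.1, 0.7]
force: [0.5, 1.0, 0.1]
opening: 0.087
```

Request:
carry_out(series=[[[1, 0, 5, 0, 0, 0], [2.5, 0, 12, 0, 0, 0], [4, 0, 19, 0, 0, 0], [5.4, 0, 25.5, 0, 0, 0], [6.5, 0, 30, 0, 0, 0], [6.5, 0, 30, 0, 0, 0]]])

```text
clock: 21.92
tool_pos: [0.5636, -0.0034, 0.0471]
orientation: [-0.0, 78.0, 0.9]
force: [0.5, -0.7, -0.2]
opening: 0.0878
```

Run:
```python
from h import *
o=get_obs(); print(o["tool_pos"],w2s(o["tool_pos"]*1000),o["orientation"],o["clock"],o["force"],o["opening"])
```

```text
[ 0.56358465 -0.00341345  0.04714606] [ -7.00909609 -18.30365303] [-3.16204835e-02  7.80179714e+01  8.87440142e-01] 21.925 [ 0.4584112  -0.72965549 -0.18478133] 0.08777515971332107
```

Request:
carry_out(series=[[[0.2, 0, 0.8, 0, 0, 0], [0.3, 0, 1.6, 0, 0, 0], [0.3, 0, 1.6, 0, 0, 0]]])

```text
clock: 22.3
tool_pos: [0.5649, -0.0033, 0.0474]
orientation: [-0.0, 78.0, 0.9]
force: [0.3, -0.9, -0.6]
opening: 0.0876
```

Request:
carry_out(series=[[[0.1, 0, 0.5, 0, 0, 0], [0.2, 0, 1, 0, 0, 0], [0.2, 0, 1, 0, 0, 0]]])

```text
clock: 22.68
tool_pos: [0.5653, -0.0035, 0.0471]
orientation: [-0.1, 78.1, 0.8]
force: [-4.4, 1.0, 3.8]
opening: 0.0878
```

Request:
carry_out(series=[[[0.1, 0, 0.5, 0, 0, 0], [0.2, 0, 1, 0, 0, 0], [0.2, 0, 1, 0, 0, 0]]])

```text
clock: 23.05
tool_pos: [0.5656, -0.0037, 0.047]
orientation: [-0.2, 78.1, 0.7]
force: [-8.5, 2.6, 6.8]
opening: 0.0874
```

Request:
carry_out(series=[[[0.1, 0, 0.5, 0, 0, 0], [0.2, 0, 1, 0, 0, 0], [0.2, 0, 1, 0, 0, 0]]])

```text
clock: 23.42
tool_pos: [0.5657, -0.0039, 0.0468]
orientation: [-0.4, 78.2, 0.6]
force: [-14.0, 5.2, 10.0]
opening: 0.0878
```

Run:
```python
from h import *
o=get_obs(); print(o["tool_pos"],w2s(o["tool_pos"]*1000),o["orientation"],o["clock"],o["force"],o["moment"])
```

```text
[ 0.56565206 -0.00386122  0.04681286] [ -4.94910724 -18.78444138] [-0.35684502 78.20669489  0.59607556] 23.425 [-14.02295061   5.22644692   9.98425448] [1.8979462  4.82051508 0.88276248]
```

Request:
carry_out(series=[[[-2, 0, -8, 0, 0, 0], [-4.2, 0, -19.6, 0, 0, 0], [-28, 0, -15, 0, 0, 0], [-53, 0, -9, 0, 0, 0], [-53, -40, -9, 0, 0, 0], [-53, -80, -9, 0, 0, 0], [-53, -110, -9, 0, 0, 0], [-53, -120, -9, 0, 0, 0]]])

```text
clock: 24.42
tool_pos: [0.5498, -0.125, 0.0974]
orientation: [-0.0, 78.0, 0.8]
force: [0.6, 0.4, 0.5]
opening: 0.088
```

Request:
carry_out(series=[[[0, 0, 0, 0, 0, 0], [0, 0, 0, 0, 0, 0], [0, 0, 0, 0, 0, 0], [0, 0, 0, 0, 0, 0]]], hand=1)

```text
clock: 24.92
tool_pos: [0.5502, -0.123, 0.0973]
orientation: [-0.0, 78.0, 1.0]
force: [-0.3, -0.2, 0.7]
opening: 0.053
```

Run:
```python
from h import *
o=get_obs();G=Rt(np.radians(12),1);print(w2s(o["tool_pos"]*1000),o["tool_pos"],o["clock"],o["opening"])
for p in((14.5,-136,97),(14.5,-136,47.5)): print([v.round(1) for v in rel(o,G,(*s2w(p[:2]),p[2]))])
```

```text
[ -22.29396865 -137.66399173] [ 0.55021141 -0.12300306  0.09733777] 24.925 0.05300185957175938
[array([ 8. ,  1.6, 35.9]), array([ 0.1, -0. , -0. ])]
[array([56.4,  1.6, 25.6]), array([ 0.1, -0. , -0. ])]
```

Request:
carry_out(series=[[[3, 0, 12, 0, 0, 0], [6, 0, 26, 0, 0, 0], [8, 0, 36, 0, 0, 0], [8, 0, 36, 0, 0, 0], [8, 0, 36, 0, 0, 0], [8, 0, 36, 0, 0, 0]]])

```text
clock: 25.68
tool_pos: [0.5866, -0.1231, 0.097]
orientation: [-0.0, 78.0, 0.9]
force: [-0.1, 0.3, -0.1]
opening: 0.0004
```

Request:
carry_out(series=[[[16, 0, -3.5, 0, 0, 0], [32, 0, -7, 0, 0, 0], [45, 0, -9.6, 0, 0, 0], [48.5, 0, -10.3, 0, 0, 0], [48.5, 0, -10.3, 0, 0, 0]]])

```text
clock: 26.3
tool_pos: [0.5871, -0.1231, 0.0474]
orientation: [-0.1, 78.0, 0.9]
force: [0.4, -0.4, 0.3]
opening: 0.0006
```

Run:
```python
from h import *
o=get_obs();print(w2s(o["tool_pos"]*1000),o["tool_pos"],o["clock"],o["opening"],o["force"])
```

```text
[  14.55917434 -138.31201611] [ 0.58707021 -0.12306138  0.04741924] 26.3 0.0006495978523128774 [ 0.35646708 -0.38225047  0.34307699]
```

Request:
carry_out(series=[[[0, 5, 0, 0, 0, 0], [0, 12, 0, 0, 0, 0], [0, 17, 0, 0, 0, 0], [0, 19.5, 0, 0, 0, 0], [0, 19.5, 0, 0, 0, 0]]])

```text
clock: 26.92
tool_pos: [0.5867, -0.1032, 0.0475]
orientation: [-0.0, 78.0, 0.9]
force: [-0.3, 0.0, 1.1]
opening: 0.0007
```

Request:
carry_out(series=[[[0, 0.5, 0, 0, 0, 0], [0, 1, 0, 0, 0, 0], [0, 1.5, 0, 0, 0, 0], [0, 1.5, 0, 0, 0, 0]]])

```text
clock: 27.42
tool_pos: [0.5867, -0.1021, 0.0474]
orientation: [-0.0, 78.0, 0.9]
force: [0.1, 0.1, -0.1]
opening: -0.0002
```

Request:
carry_out(series=[[[0, 0.4, 0, 0, 0, 0], [0, 0.8, 0, 0, 0, 0], [0, 0.8, 0, 0, 0, 0]]])

```text
clock: 27.8
tool_pos: [0.5866, -0.1016, 0.0474]
orientation: [-0.1, 78.0, 0.8]
force: [0.4, -4.3, -0.4]
opening: 0.0005
```

Request:
carry_out(series=[[[0, 0.4, 0, 0, 0, 0], [0, 0.8, 0, 0, 0, 0], [0, 0.8, 0, 0, 0, 0]]])

```text
clock: 28.18
tool_pos: [0.5863, -0.1015, 0.0474]
orientation: [-0.2, 78.0, 0.7]
force: [1.1, -9.6, -0.1]
opening: 0.0003
```

Request:
carry_out(series=[[[0, -2, 0, 0, 0, 0], [0, -10, 0, 0, 0, 0], [0, -25, 0, 0, 0, 0], [-30, -40, 0, 0, 0, 0], [-60, -60, -10, 0, 0, 0], [-100, -80, -40, 0, 0, 0], [-120, -90, -80, 0, 0, 0], [-120, -90, -130, 0, 0, 0], [-120, -90, -150, 0, 0, 0], [-120, -90, -150, 0, 0, 0]]])

```text
clock: 29.42
tool_pos: [0.4156, -0.1932, 0.1338]
orientation: [0.0, 78.0, 1.0]
force: [0.8, 0.8, 0.0]
opening: 0.0006
```

Run:
```python
from h import *
o=get_obs(); print(o["tool_pos"],o["clock"],o["qvel"].round(2))
s=snapshot("top"); crop(s,"pics/top12.png",230,130,405,220,4.5)
t=snapshot("side"); crop(t,"pics/side12.png",260,190,340,265,8)
```

```text
[ 0.41562993 -0.19323258  0.13383315] 29.425 [ 0.35  1.88  3.14  0.84  0.22 -0.21]
```

View pics/top12.png

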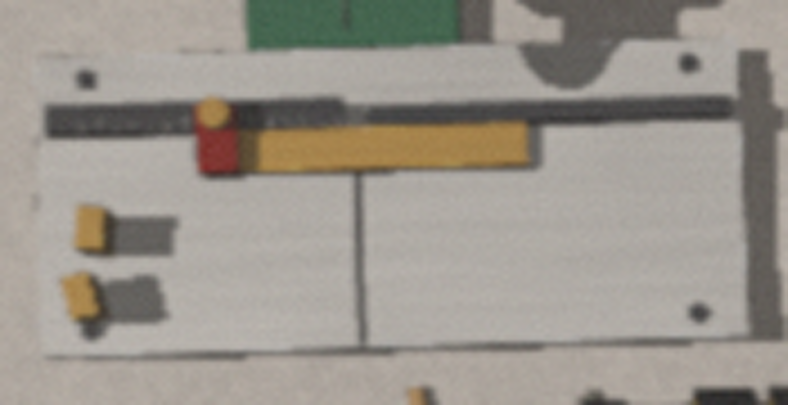

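View pics/side12.png

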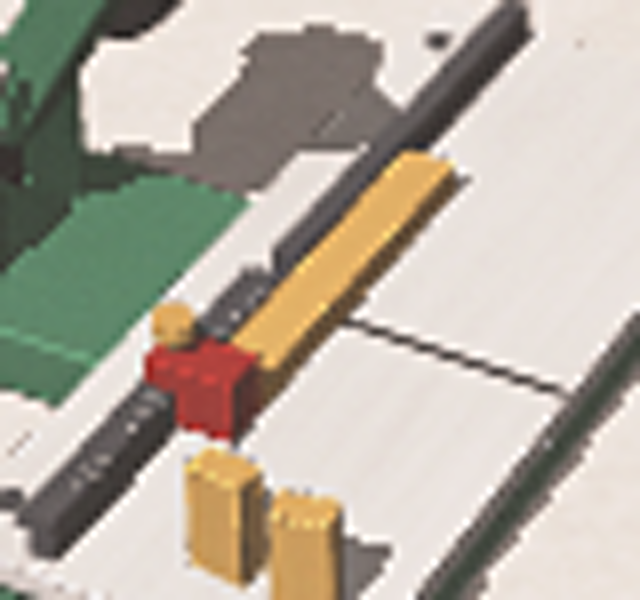

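The bar lies along the fence from crop x≈240 to 530, with no visible gap at the fence. Its end meets the red stop at (240,150), and the stop and the blanks are where they were. I'm handing in.

```bash
python3 -c "
from plant import *
print(close_job())"
```

```text
the job is handed in; nothing more can be done
None
```

The brass bar is flush along the fence with its left end against the red stop, and I handed the job in at about 29.4 s of the 48 s allowed. I pushed it with the open fingers against the fence, then with the closed fingers on its right end to the stop. After that I repeated both pushes gently to confirm.

- **Against the fence:** on both fence pushes the fingers stopped at the same place, about 5 mm in front of the saw origin (saw x ≈ -4.8 mm), with up to 16 N.
- **Against the stop:** on both end pushes contact came at the same place (world y ≈ -0.1015 m). The force reached 18 N, then 10 N on the repeat, well under the 45 N at which the stop slips.
- **Last pictures:** they show no gap at the fence or the stop, and the stop and blanks have not moved. I did not look at the bench tools again, but the arm went nowhere near them at low height. The gripper was clear of everything at hand-in.
- **Small disagreement:** before the repeat pushes, the top picture put the bar's angle at 0.017 rad and the fence's at 0.0205 rad. That is about 0.6 mm over the bar's length and within what I can measure. I did not measure it again afterwards.

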